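Load the casting flasks into the burnout carrier

TASK

Load every plaster-filled casting flask on the bench into the flask carrier, ready for the kiln: turn the clamp knob to free the keeper gate and slide the gate fully open, then slide each flask, upright, into a slot of its own with its foot flange under the slotted plate, fully home. When all are in, slide the gate fully shut, turn the clamp knob back so that it locks the gate, without shifting the bench block, doming block or dish that stand among the flasks.

Things in the scene. Friction and masses are not known exactly. Their poses are not given: they have to be found in the camera images.
- carrier: flask carrier, fixed: dark steel base 10 thick spanning x -85..85, y -245..155 of its origin (on the bench, z up), a slotted plate over its rear part. Slots at y = -90, 0, 90 open to -x (roughly towards the robot); a flask slides in along +x. The base in front of the gate (x -85..-20) is a bare apron where a flask can be set down before a slot; its floor is 10 above the bench
- plate (a point): middle of the slotted steel plate's front edge, on its top (carrier x = 5, y = 0, 36 above the bench); axes as the carrier's. The plate is 6 thick, its underside 20 above the carrier's floor; slots 44 wide, square closed ends at carrier x = 54; a wall under the plate from x = 70
- slot1 (a point): right-hand (y = -90) slot: the point on the carrier's floor (10 mm over the bench) where the middle of a flask's underside stands when the barrel rests against the slot's closed end; axes are those of the carrier.
- slot2 (a point): middle (y = 0) slot: the point on the carrier's floor (10 mm over the bench) where the middle of a flask's underside stands when the barrel rests against the slot's closed end; axes are those of the carrier.
- slot3 (a point): left-hand (y = 90) slot: the point on the carrier's floor (10 mm over the bench) where the middle of a flask's underside stands when the barrel rests against the slot's closed end; axes are those of the carrier.
- gate (a joint): keeper gate, aluminium bar sliding in a groove along the carrier's y at x = -3, with three upright teeth 8 (x) by 22 (y), 33 tall, 90 apart. 0 = shut (a tooth in the middle of each slot's mouth), 0.045 m = fully open (moved to the carrier's +y; 68 clear between the teeth for the flange). About 2 N to slide, stays where left; blocked by the locked clamp
- gate_handle (a point): top of the gate's handle, an upright aluminium grip 14 (x) by 22 (y), 60 tall, on the front of the gate's left-hand (+y) tooth; this point is 91 above the bench, at carrier x = -16, y = 90 + the gate opening. Axes as the carrier's.
- clamp (a joint): clamp knob turning about the vertical at the carrier's -y end. 0 = locked: its steel tongue points to the carrier's -y, tip 3 from a lug on the gate's end; starts within 0.12 of it. Grows counter-clockwise from above to 1.57 = fully free (tongue to +x; free from about 1.2). Can return to 0 only with the gate shut. Friction 0.08 Nm; stays where left
- knob_top (a point): middle of the top of the clamp knob's black bar grip, 75 above the bench, at carrier x = -3, y = -165; the bar is 56 long, 16 wide, 30 tall and turns with the knob: at joint value c it lies along the carrier's y axis turned counter-clockwise by c.
- flask1: casting flask (2 or 3 are present): upright steel barrel 38 dia, 90 tall, with a heavy round foot flange 56 dia, 7 thick, at its lower end; filled with white set plaster, about 0.3 kg. It starts standing on the bench to the left of the carrier. Origin at the centre of its underside, z up along the barrel. A bump can move it.
- flask2: casting flask (2 or 3 are present): upright steel barrel 38 dia, 90 tall, with a heavy round foot flange 56 dia, 7 thick, at its lower end; filled with white set plaster, about 0.3 kg. It starts standing on the bench to the left of the carrier. Origin at the centre of its underside, z up along the barrel. A bump can move it.
- flask3: casting flask (2 or 3 are present): upright steel barrel 38 dia, 90 tall, with a heavy round foot flange 56 dia, 7 thick, at its lower end; filled with white set plaster, about 0.3 kg. It starts standing on the bench to the left of the carrier. Origin at the centre of its underside, z up along the barrel. A bump can move it.
- bench_block: steel bench block 65 x 65, 18 tall, lying among the flasks; origin under its centre
- doming_block: brass doming cube of 50; origin under its centre
- dish: white ceramic dish 72 dia, 24 tall; origin under its centre
There are look-alikes about, which are no part of the job. What is shaped like the flask3 but green or red is not meant.

How it is judged (in metres and radians):
On the way, in this order (a step that is already met when the one before it is completed fails the run):
1. the clamp knob is turned to free the gate (1.2 rad or more) (value of joint clamp above 1.2 rad), for 0.1 s.
2. the gate is slid open (38 mm or more) (value of joint gate above 0.038 m), for 0.1 s.
3. every flask present stands home in a slot, flange under the plate, with the gate still open (((x of flask1 in the frame of slot1 between -0.01 and 0.006 m and y of flask1 in the frame of slot1 between -0.007 and 0.007 m and z of flask1 in the frame of slot1 between -0.005 and 0.006 m) or (x of flask1 in the frame of slot2 between -0.01 and 0.006 m and y of flask1 in the frame of slot2 between -0.007 and 0.007 m and z of flask1 in the frame of slot2 between -0.005 and 0.006 m) or (x of flask1 in the frame of slot3 between -0.01 and 0.006 m and y of flask1 in the frame of slot3 between -0.007 and 0.007 m and z of flask1 in the frame of slot3 between -0.005 and 0.006 m)) and angle between each of flask1, flask2, flask3's own z axis and vertical below 0.1 rad and ((x of flask2 in the frame of slot1 between -0.01 and 0.006 m and y of flask2 in the frame of slot1 between -0.007 and 0.007 m and z of flask2 in the frame of slot1 between -0.005 and 0.006 m) or (x of flask2 in the frame of slot2 between -0.01 and 0.006 m and y of flask2 in the frame of slot2 between -0.007 and 0.007 m and z of flask2 in the frame of slot2 between -0.005 and 0.006 m) or (x of flask2 in the frame of slot3 between -0.01 and 0.006 m and y of flask2 in the frame of slot3 between -0.007 and 0.007 m and z of flask2 in the frame of slot3 between -0.005 and 0.006 m)) and ((x of flask3 in the frame of slot1 between -0.01 and 0.006 m and y of flask3 in the frame of slot1 between -0.007 and 0.007 m and z of flask3 in the frame of slot1 between -0.005 and 0.006 m) or (x of flask3 in the frame of slot2 between -0.01 and 0.006 m and y of flask3 in the frame of slot2 between -0.007 and 0.007 m and z of flask3 in the frame of slot2 between -0.005 and 0.006 m) or (x of flask3 in the frame of slot3 between -0.01 and 0.006 m and y of flask3 in the frame of slot3 between -0.007 and 0.007 m and z of flask3 in the frame of slot3 between -0.005 and 0.006 m)) and value of joint gate above 0.03 m), for 0.2 s.
4. the gate is slid shut (within 4 mm) (value of joint gate below 0.004 m), for 0.1 s.
5. the clamp knob is turned back to locked (within 0.2 rad) (value of joint clamp below 0.2 rad), for 0.1 s.
At the end, for the whole second after the job is handed in: Every flask present stands upright (within 0.1 rad) in a slot: its middle within 10 mm of the slot's seat point along the slot, 7 mm across and 6 mm in height, at rest; the gate is within 4 mm of shut and the clamp within 0.2 rad of locked (((x of flask1 in the frame of slot1 between -0.01 and 0.006 m and y of flask1 in the frame of slot1 between -0.007 and 0.007 m and z of flask1 in the frame of slot1 between -0.005 and 0.006 m) or (x of flask1 in the frame of slot2 between -0.01 and 0.006 m and y of flask1 in the frame of slot2 between -0.007 and 0.007 m and z of flask1 in the frame of slot2 between -0.005 and 0.006 m) or (x of flask1 in the frame of slot3 between -0.01 and 0.006 m and y of flask1 in the frame of slot3 between -0.007 and 0.007 m and z of flask1 in the frame of slot3 between -0.005 and 0.006 m)) and angle between each of flask1, flask2, flask3's own z axis and vertical below 0.1 rad and ((x of flask2 in the frame of slot1 between -0.01 and 0.006 m and y of flask2 in the frame of slot1 between -0.007 and 0.007 m and z of flask2 in the frame of slot1 between -0.005 and 0.006 m) or (x of flask2 in the frame of slot2 between -0.01 and 0.006 m and y of flask2 in the frame of slot2 between -0.007 and 0.007 m and z of flask2 in the frame of slot2 between -0.005 and 0.006 m) or (x of flask2 in the frame of slot3 between -0.01 and 0.006 m and y of flask2 in the frame of slot3 between -0.007 and 0.007 m and z of flask2 in the frame of slot3 between -0.005 and 0.006 m)) and ((x of flask3 in the frame of slot1 between -0.01 and 0.006 m and y of flask3 in the frame of slot1 between -0.007 and 0.007 m and z of flask3 in the frame of slot1 between -0.005 and 0.006 m) or (x of flask3 in the frame of slot2 between -0.01 and 0.006 m and y of flask3 in the frame of slot2 between -0.007 and 0.007 m and z of flask3 in the frame of slot2 between -0.005 and 0.006 m) or (x of flask3 in the frame of slot3 between -0.01 and 0.006 m and y of flask3 in the frame of slot3 between -0.007 and 0.007 m and z of flask3 in the frame of slot3 between -0.005 and 0.006 m)) and linear speed of each of flask1, flask2, flask3 below 0.02 m/s and value of joint gate below 0.004 m and value of joint clamp below 0.2 rad); the robot touches nothing.
It fails at once if the bench block, the doming block or the dish is moved more than 50 mm (distance of any of bench_block, doming_block, dish from where it was at the start of the episode above 0.05 m).
Of flask1, flask2, flask3 only 2 to 3 are there at a start; the rules pass over those that are not, and their reading is None.
At some moment in a run one of flask1, flask2, flask3 may be knocked a few centimetres aside while the robot is not near it.
Once in a run the grip may slacken for a moment while it holds something.
It also fails if it takes over 208 s, if anything falls off the work surface, if the arm or the gripper's body presses on something with over 40 N, if the wrist force passes 120 N, or if a joint passes its speed limit or range.

ROBOT

A 7-joint arm with a two-finger parallel gripper is mounted at the origin on the work surface. World frame = base frame: x ahead of the robot, y to its left, z up, the work surface at z = 0. Lengths are in m, angles in degrees, forces in N, time in s.
With the tool pointing down it reaches from about 0.4 to 0.85 m from the base axis. Payload 4.4 kg.
Tool frame: the origin (TCP) lies between the finger pads; the fingertips stand 19 mm ahead of it and the grasp point (between the pads) is the TCP; z points along the fingers, y is the line along which they close (so a half turn about z gives the same grasp; the last joint's range is limited). The gripper opens to 94 mm and grips with 3 to 60 N. Pads are 16 mm wide; open, the fingers measure 119 mm over their backs; the gripper's body (75 mm by 177 mm) begins 78 mm behind the grasp point.
Start: joints at [-80.26, 36.005, 2.206, 86.941, -1.547, 57.084, -1.146], TCP at [0.152, 0.632, 0.224] pointing down, gripper open.
Joint ranges: [-175.42, 175.42], [-21.48, 121.26], [-71.46, 75.88], [10.55, 141.38], [-63.04, 243.04], [13.31, 113.54], [-168.57, 168.57]. Speed limits (degrees/s): [147.25, 147.25, 180, 180, 180, 180, 180].

INTERFACE

Orientations are given as [roll, pitch, yaw] about the fixed x, y, z axes, in that order (R = Rz(yaw) Ry(pitch) Rx(roll)).
In Python, from workcell import manip gives the robot as it stands.
- The arm moves only by the tool play_rows, never from a script. Its argument "commands" is a list of rows, each a list of 7 numbers: the opening, from 0 (shut) to 1 (fully open), then the shift along the tool's x, y, z in cm, then the turn, a rotation vector about the tool's x, y, z in degrees. A call has 1 to 12 rows; each row is the pose to reach, as a shift and turn from the pose commanded when the call began, along the tool's axes at that moment; what a row does not reach only later rows make up. A row lasts 1/8 s, in which the tool goes at most 62.5 mm and 10.7 degrees, less where a joint would pass 70% of its speed; a pose out of reach is approached as far as the arm can. A call with a gripper value outside its range is refused whole. The fingers move at their own pace and stop on an object; "grip_force" is the grip in N (left out, the last holds). Time passes only in rows, so rows that repeat a pose let the fingers close. It gives the time, the measured TCP pose, the force, the opening and the grip force at its end, in the units of the state.
- manip.sense(): the state, without advancing time (a new reading comes with each control period).
- manip.read_camera(name): name is "scene" or "top"; returns the picture (384x512x3 uint8, red, green, blue); there is no depth.
- manip.camera_params(name): a dict with "vfov" (degrees; the focal length in pixels is half the picture's height over the tangent of half this angle, whatever the lens; pixels are square), "cx", "cy" (the principal point, pixels), "rvec" (rotation vector, rad) and "tvec" (3), from world to camera coordinates, as OpenCV has them. Camera axes: x right, y down, z forward; pixel columns grow to the right and rows downward; lengths in m; the calibration is good to about 2 mm. A picture is of the moment at which its call begins. camera_params takes no time and is no camera call.
- manip.job_done(): hands the job in; it is judged then, once.
The state is a dict: "time": time; "qpos": joint angles; "qvel": joint speeds; "joint_efforts": joint torques, N m; "ee_pos": TCP position; "orientation": TCP orientation; "contact_force": force on the tool from outside, world axes, zero at the start; "torque": the same for the moment, N m; "finger_gap": finger opening in m; "finger_force": force on a finger pad.
Only numpy, scipy, OpenCV 4.12 (cv2) and the standard library are available. Lean on these libraries where they do the work, as an engineer would, in place of code of your own. Each camera call takes 0.05 s, during which the arm holds its last target. There are 200 camera calls.

## Working session

There is one attempt and no reset: what is moved stays moved. The work goes in short steps, Python scripts to look and compute and a tool call to move; the robot and the scene stay as the last step left them, time stands still between calls to the robot, and variables do not carry over. Pictures are saved under pics/ and viewed, at most 14 in all, crops included, and the job is handed in when it is done.

Besides the shell and the picture viewer there is one more tool, called after "Emit:" as name(argument=value, ...), one argument or row to a line, values as JSON. play_rows: Moves the arm, as the interface text tells. Its arguments: {"type":"object","properties":{"commands":{"type":"array","items":{"type":"array","items":{"type":"number"}}},"grip_force":{"type":"number"}},"required":["commands"]}

```bash
mkdir -p pics; ls
cat > h.py <<'E'
import numpy as np,cv2
from workcell import manip
from scipy.spatial.transform import Rotation as R
def cam(n):
    p=manip.camera_params(n); f=192/np.tan(np.radians(p['vfov'])/2)
    return p,f,cv2.Rodrigues(np.array(p['rvec'],float))[0],np.array(p['tvec'],float).ravel()
def ray(n,uv):
    p,f,Rm,t=cam(n); d=np.array([(uv[0]-p['cx'])/f,(uv[1]-p['cy'])/f,1.]); return -Rm.T@t,Rm.T@d
def onz(n,uv,z):
    c,d=ray(n,uv); return c+d*(z-c[2])/d[2]
def tri(n1,a,n2,b):
    c1,d1=ray(n1,a);c2,d2=ray(n2,b)
    s=np.linalg.lstsq(np.array([d1,-d2]).T,c2-c1,rcond=None)[0]
    p,q=c1+s[0]*d1,c2+s[1]*d2; return (p+q)/2,np.linalg.norm(p-q)
def proj(n,P):
    p,f,Rm,t=cam(n); c=Rm@np.array(P)+t; return f*c[0]/c[2]+p['cx'],f*c[1]/c[2]+p['cy']
def snap(n,name):
    im=manip.read_camera(n); cv2.imwrite('pics/%s.png'%name,im[:,:,::-1]); return im
def st():
    s=manip.sense(); return {k:np.round(s[k],3).tolist() for k in ('time','ee_pos','orientation','contact_force','finger_gap','qpos')}
E
python3 - <<'E'
from h import *
snap('scene','s0');snap('top','t0')
for n in('scene','top'):
    print(manip.camera_params(n),ray(n,(256,192)))
print(st())
E
```

```text
pics
{'vfov': 57.46474160414251, 'cx': 259.56354002097373, 'cy': 194.12121574715624, 'rvec': array([ 2.03093853,  1.06791931, -0.54809173]), 'tvec': array([-0.39611721, -0.11340987,  1.36817857])} (array([ 1.18215197, -0.29645025,  0.74586675]), array([-0.66970271,  0.420913  , -0.61194014]))
{'vfov': 44.56226332122136, 'cx': 264.66458833632583, 'cy': 190.1364421254368, 'rvec': array([ 2.10001481, -2.14865125,  0.17896244]), 'tvec': array([0.18630698, 0.50058632, 1.48912204])} (array([0.23394949, 0.16378964, 1.55602763]), array([ 0.17293118,  0.02575278, -0.98477883]))
{'time': 0.1, 'ee_pos': [0.152, 0.631, 0.224], 'orientation': [-179.905, -0.001, 166.489], 'contact_force': [0.659, 0.566, 0.513], 'finger_gap': 0.094, 'qpos': [-80.259, 36.052, 2.203, 86.988, -1.549, 57.084, -1.144]}
```

View pics/s0.png

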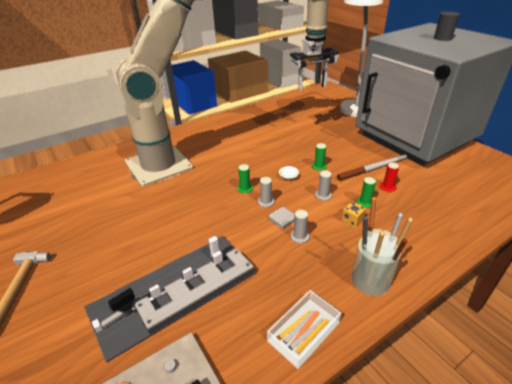

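View pics/t0.png

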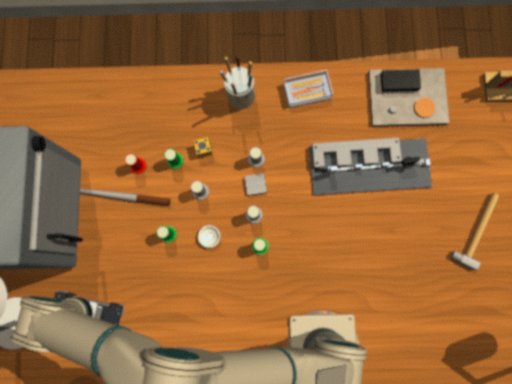

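Run:
```python
import cv2,numpy as np
from h import *
t=cv2.imread('pics/t0.png');s=cv2.imread('pics/s0.png')
a=cv2.resize(t[125:205,300:440],None,fx=5.6,fy=5.6,interpolation=cv2.INTER_CUBIC)
cv2.imwrite('pics/t0c.png',a)
a=cv2.resize(s[225:360,80:262],None,fx=4.3,fy=4.3,interpolation=cv2.INTER_CUBIC)
cv2.imwrite('pics/s0c.png',a)
# plaster tops: bright, low-saturation blobs
for n,im in(('top',t),('scene',s)):
    hsv=cv2.cvtColor(im,cv2.COLOR_BGR2HSV)
    m=cv2.inRange(hsv,(0,0,175),(179,75,255)); m[:, :]=m
    k,l,S,c=cv2.connectedComponentsWithStats(m)
    for i in range(1,k):
        if 15<S[i,4]<600 and ((n=='top' and 110<c[i,1]<270 and c[i,0]>80) or (n=='scene' and c[i,1]>130)): print(n,S[i],c[i].round(1),onz(n,c[i],0.09).round(3))
```

```text
top [250 148  14  13  89] [255.8 152.9] [0.62  0.201 0.09 ]
top [165 150  10   9  72] [169.7 154.1] [0.622 0.479 0.09 ]
top [127 155   8   8  47] [130.1 158.9] [0.609 0.607 0.09 ]
top [426 158   5   7  27] [427.9 161.4] [ 0.578 -0.35   0.09 ]
top [383 162   9   5  22] [386.8 163.8] [ 0.573 -0.218  0.09 ]
top [356 164  20   5  44] [364.6 166.1] [ 0.567 -0.147  0.09 ]
top [329 166  19   4  42] [337. 168.] [ 0.563 -0.059  0.09 ]
top [245 175  21  19 293] [255.3 183.8] [0.518 0.204 0.09 ]
top [192 182  17  11 101] [198.  186.7] [0.513 0.387 0.09 ]
top [ 94 191  41   6  86] [116.2 193.5] [0.497 0.648 0.09 ]
top [248 207  14  10 104] [253.8 211.5] [0.429 0.21  0.09 ]
top [158 227  10  10  78] [162.1 231.6] [0.372 0.499 0.09 ]
top [198 226  22  21 346] [208.1 236.4] [0.354 0.354 0.09 ]
top [255 240   9  10  77] [259.  244.6] [0.325 0.196 0.09 ]
top [456 253  24  15 130] [469.  260.5] [ 0.262 -0.45   0.09 ]
scene [139 137  12   4  18] [143.5 139.3] [-0.064 -0.016  0.09 ]
scene [317 144   9   4  30] [320.8 145.6] [0.371 0.501 0.09 ]
scene [365 157  37  13 169] [383.6 163.3] [0.583 0.592 0.09 
[... 184 characters left out ...]
9 ]
scene [260 178  11   7  59] [265.2 180.6] [0.432 0.211 0.09 ]
scene [365 178  10   6  48] [369.6 180.3] [0.623 0.48  0.09 ]
scene [316 192  15   8  49] [323.1 196.8] [0.601 0.305 0.09 ]
scene [258 200  16   7  49] [264.9 203.4] [0.525 0.146 0.09 ]
scene [269 207  39  18 353] [286.7 215.2] [0.604 0.166 0.09 ]
scene [291 233  18  10  73] [299.1 238.8] [0.696 0.136 0.09 ]
scene [ 13 252  33   9 205] [ 29.8 255.9] [ 0.351 -0.456  0.09 ]
scene [183 267   9   8  41] [186.8 270.5] [ 0.624 -0.149  0.09 ]
scene [149 285  10   7  44] [153.7 287.9] [ 0.627 -0.232  0.09 ]
scene [102 312  19  13  67] [110.4 318. ] [ 0.648 -0.336  0.09 ]
scene [ 92 319   8  10  54] [ 95.5 323.5] [ 0.644 -0.365  0.09 ]
```

View pics/t0c.png

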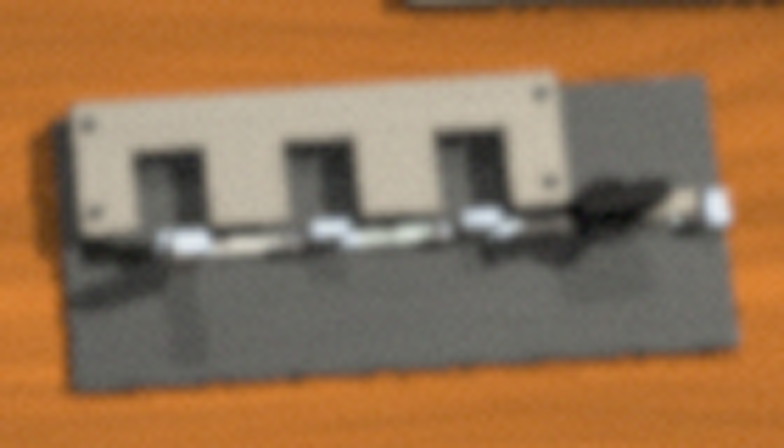

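View pics/s0c.png

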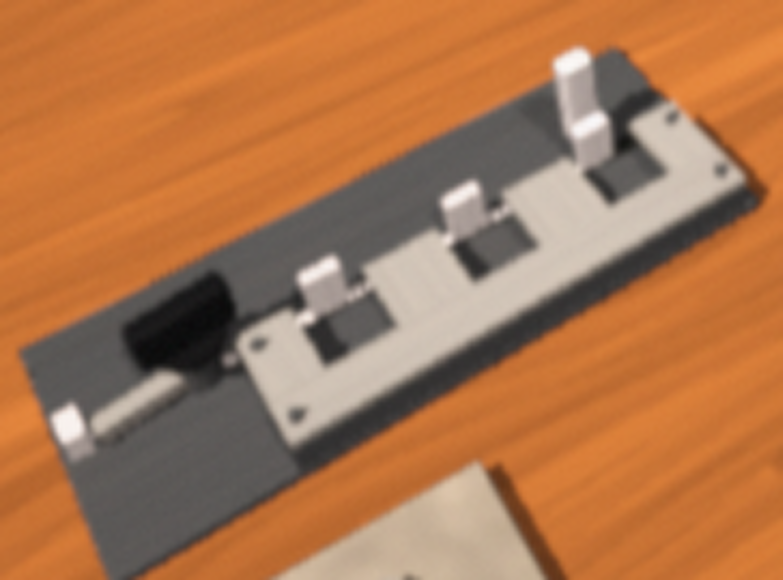

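```bash
cat >> h.py <<'E'
def fit(C,W): # 2D rigid carrier->world
    C=np.array(C);W=np.array(W);c0=C.mean(0);w0=W.mean(0);H=(C-c0).T@(W-w0)
    a=np.arctan2(H[0,1]-H[1,0],H[0,0]+H[1,1]);r=np.array([[np.cos(a),-np.sin(a)],[np.sin(a),np.cos(a)]])
    t=w0-r@c0; return a,r,t,W-(C@r.T+t)
E
python3 - <<'E'
from h import *
tm=lambda u,v:((u+.5)/5.6-.5+300,(v+.5)/5.6-.5+125)
sm=lambda u,v:((u+.5)/4.3-.5+80,(v+.5)/4.3-.5+225)
# heights by two views: plate corners
for a,b,l in [((555,72),(293,445),'plate BR'),((73,103),(745,185),'plate BL'),((570,205),(240,345),'plate FR'),((737,347),(22,352),'base FR'),((703,75),(115,578),'base BR'),((72,390),(618,50),'base FL'),((185,235),(572,55),'handle?')]:
    print(l,*[np.round(x,4) for x in tri('top',tm(*a),'scene',sm(*b))])
pts=[((135,153),.036,(54,112)),((205,148),.036,(54,68)),((285,143),.036,(54,22)),((355,137),.036,(54,-22)),((437,132),.036,(54,-68)),((505,127),.036,(54,-112)),((72,390),.01,(-85,155)),((737,347),.01,(-85,-245)),((703,75),.01,(85,-245))]
W=[onz('top',tm(*p),z)[:2] for p,z,_ in pts]
a,r,t,e=fit([np.array(c)/1000 for *_,c in pts],W)
print('top',np.degrees(a),t,(e*1000).round(1).tolist())
sp=[((22,352),.01,(-85,-245)),((115,578),.01,(85,-245)),((618,50),.01,(-85,155)),((322,363),.036,(54,-112)),((397,322),.036,(54,-68)),((472,280),.036,(54,-22)),((537,243),.036,(54,22)),((612,204),.036,(54,68)),((666,170),.036,(54,112))]
W2=[onz('scene',sm(*p),z)[:2] for p,z,_ in sp]
a2,r2,t2,e2=fit([np.array(c)/1000 for *_,c in sp],W2)
print('scene',np.degrees(a2),t2,(e2*1000).round(1).tolist())
for n,a,b in [('f1',(253.8,211.5),(265.2,180.6)),('f2',(198.,186.7),(325.1,174.))]: print(n,*[np.round(x,4) for x in tri('top',a,'scene',b)])
# flask tops tight white mask, print for 3rd
for n,box in (('top',(240,140,272,170)),('scene',(285,200,315,230)),('top',(186,176,212,200)),('scene',(315,165,335,185)),('top',(240,200,268,224)),('scene',(255,172,276,190))):
    im=cv2.imread('pics/%s0.png'%n[0])[box[1]:box[3],box[0]:box[2]]
    h=cv2.cvtColor(im,cv2.COLOR_BGR2HSV); m=cv2.inRange(h,(10,8,190),(40,90,255))
    k,l,S,c=cv2.connectedComponentsWithStats(m); i=1+np.argmax(S[1:,4]); print(n,S[i],c[i]+box[:2],onz(n,c[i]+box[:2],.09).round(4))
E
```

```text
plate BR [ 0.676  -0.2779  0.0338] 0.002
plate BL [0.6645 0.0104 0.0315] 0.0005
plate FR [ 0.5955 -0.2818  0.0279] 0.0036
base FR [ 0.5107 -0.3841  0.0052] 0.0012
base BR [ 0.6786 -0.3755  0.0095] 0.0001
base FL [0.4942 0.0152 0.0047] 0.0
handle? [ 0.5663 -0.0459  0.0948] 0.004
top 2.355075958449229 [ 0.58321126 -0.13681467] [[-1.2, -2.4], [-1.0, -0.2], [-1.0, -2.0], [-0.1, 0.1], [-0.2, -2.9], [0.1, 0.4], [1.4, 1.1], [1.6, 3.3], [0.3, 2.7]]
scene 2.5306581660509617 [ 0.58376643 -0.13692611] [[5.1, 1.3], [-0.5, 2.5], [7.2, -1.2], [-2.9, -0.6], [-2.2, -0.6], [-2.0, -0.1], [-2.1, -1.7], [-0.2, 2.3], [-2.3, -1.8]]
f1 [0.4299 0.2113 0.0887] 0.0023
f2 [0.5143 0.3885 0.0896] 0.0042
top [10  8 11 10 85] [255.14117647 152.21176471] [0.6217 0.2025 0.09  ]
scene [  0   8  23  13 179] [294.82122905 214.37988827] [0.614 0.187 0.09 ]
top [ 5  6 11 10 87] [196.25287356 186.2183908 ] [0.5146 0.3923 0.09  ]
scene [ 5  6 11  7 59] [325.20338983 173.74576271] [0.5146 0.3915 0.09  ]
top [  8   6  14  11 103] [253.41747573 210.80582524] [0.4314 0.2114 0.09  ]
scene [ 5  5 11  7 60] [265.21666667 180.05      ] [0.4295 0.2131 0.09  ]
```

```bash
cat >> h.py <<'E'
ANG=2.42; O=np.array([0.5835,-0.1368])
def C2W(x,y): # carrier mm -> world m
    a=np.radians(ANG); return O+np.array([[np.cos(a),-np.sin(a)],[np.sin(a),np.cos(a)]])@np.array([x,y])/1000
def W2C(x,y):
    a=np.radians(ANG); return (np.array([[np.cos(a),np.sin(a)],[-np.sin(a),np.cos(a)]])@(np.array([x,y])-O)*1000).round(1)
def rows(*T): # targets (x,y,z,yaw world) -> tool shift cm, rotvec deg
    s=manip.sense();p=np.array(s['ee_pos']);r=R.from_euler('xyz',s['orientation'],degrees=True)
    print('pose',np.round(s['ee_pos'],4),np.round(s['orientation'],2),'t',s['time'],'gap',round(s['finger_gap'],4),'F',np.round(s['contact_force'],1),'q',np.round(s['qpos'],0), 'carrier',W2C(*p[:2]))
    for x,y,z,yaw in T:
        d=r.inv().apply(np.array([x,y,z])-p)*100
        w=np.degrees((r.inv()*R.from_euler('xyz',[180,0,yaw],degrees=True)).as_rotvec())
        print(np.round(d,2).tolist(),np.round(w,1).tolist())
E
python3 - <<'E'
from h import *
k=C2W(-3,-165);print(k)
rows((.45,.35,.224,130),(*k,.224,92.4))
E
```

```text
[ 0.5874697  -0.30177952]
pose [0.1517 0.6315 0.2237] [-179.91   -0.    166.49] t 0.1 gap 0.0939 F [0.7 0.6 0.5] q [-80.  36.   2.  87.  -2.  57.  -1.] carrier [-399.   785.8]
[-35.58, -20.4, 0.0] [-0.1, 0.0, 36.5]
[-64.17, -80.56, 0.1] [-0.1, 0.1, 74.1]
```

Emit:
play_rows(
  commands=[
    [1,-9,-5,0,0,0,9],
    [1,-18,-10,0,0,0,18],
    [1,-27,-15,0,0,0,27],
    [1,-35.6,-20.4,0,0,0,36],
    [1,-39,-28,0,0,0,42],
    [1,-44,-38,0,0,0,50],
    [1,-50,-50,0,0,0,58],
    [1,-55,-60,0,0,0,64],
    [1,-60,-70,0,0,0,70],
    [1,-64.2,-80.6,0,0,0,74],
    [1,-64.2,-80.6,0,0,0,74],
    [1,-64.2,-80.6,0,0,0,74],
  ],
)

```text
time: 1.6
ee_pos: [0.5073, -0.0061, 0.2243]
orientation: [-180.0, -0.0, 92.5]
contact_force: [0.7, 1.3, -0.3]
finger_gap: 0.0941
finger_force: 0.0
```

Run:
```python
from h import *
k=C2W(-3,-165)
rows((*k,.12,92.4),(*k,.066,92.4))
im=snap('top','t1'); snap('scene','s1')
```

```text
pose [ 0.5073 -0.0061  0.2243] [-1.7999e+02 -1.0000e-02  9.2520e+01] t 1.6 gap 0.0941 F [ 0.7  1.3 -0.3] q [-19.  26.  24. 110. -14.  47.  15.] carrier [-70.6 133.8]
[-29.89, 6.71, 10.42] [-0.0, -0.0, 0.1]
[-29.89, 6.71, 15.82] [-0.0, -0.0, 0.1]
```

Emit:
play_rows(
  commands=[
    [1,-6,1.3,0,0,0,0],
    [1,-12,2.6,0,0,0,0],
    [1,-18,4,1,0,0,0],
    [1,-24,5.4,3,0,0,0],
    [1,-29.9,6.7,5,0,0,0],
    [1,-29.9,6.7,5,0,0,0],
    [1,-29.9,6.7,5,0,0,0],
    [1,-29.9,6.7,5,0,0,0],
    [1,-29.9,6.7,5,0,0,0],
  ],
)

```text
time: 2.82
ee_pos: [0.5877, -0.2984, 0.1752]
orientation: [179.9, -0.0, 92.6]
contact_force: [0.6, 0.1, -0.4]
finger_gap: 0.0941
finger_force: 0.0
```

Run:
```python
from h import *
k=C2W(-3,-165)
rows((*k,.12,92.4),(*k,.066,92.4))
im=snap('top','t1')
a=cv2.imread('pics/t1.png')[110:230,300:460];s=snap('scene','s1')[230:370,70:270,::-1]
cv2.imwrite('pics/c1.png',np.hstack([cv2.resize(a,(400,300),interpolation=2),cv2.resize(s,(400,300),interpolation=2)]))
```

```text
pose [ 0.5877 -0.2984  0.1752] [ 1.7994e+02 -3.0000e-02  9.2630e+01] t 2.825 gap 0.0941 F [ 0.6  0.1 -0.4] q [ 12.  41.  21.  89. -18.  53.  42.] carrier [  -2.6 -161.6]
[-0.34, -0.04, 5.52] [0.1, -0.0, 0.2]
[-0.34, -0.05, 10.92] [0.1, -0.0, 0.2]
```

View pics/c1.png

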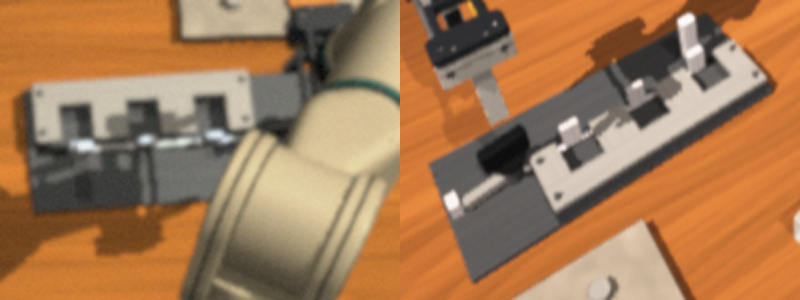

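Emit:
play_rows(
  commands=[
    [1,-0.3,0,4,0,0,0],
    [1,-0.3,0,8,0,0,0],
    [1,-0.3,0,10.9,0,0,0],
    [1,-0.3,0,10.9,0,0,0],
    [0.05,-0.3,0,10.9,0,0,0],
    [0.05,-0.3,0,10.9,0,0,0],
    [0.05,-0.3,0,10.9,0,0,0],
    [0.05,-0.3,0,10.9,0,0,0],
    [0.05,-0.3,0,10.9,0,0,0],
    [0.05,-0.3,0,10.9,0,0,0],
  ],
  grip_force=15,
)

```text
time: 4.18
ee_pos: [0.5872, -0.3032, 0.0654]
orientation: [-180.0, -0.0, 92.5]
contact_force: [-0.7, 0.6, -0.0]
finger_gap: 0.0374
finger_force: 0.0
```

Emit:
play_rows(
  commands=[
    [0.05,0,0,0,0,0,0],
    [0.05,0,0,0,0,0,0],
    [0.05,0,0,0,0,0,0],
    [0.05,0,0,0,0,0,0],
    [0.05,0,0,0,0,0,0],
    [0.05,0,0,0,0,0,-5],
  ],
  grip_force=25,
)

```text
time: 4.92
ee_pos: [0.5897, -0.3036, 0.0655]
orientation: [179.8, 0.1, 97.6]
contact_force: [5.7, -1.7, -4.5]
finger_gap: 0.0159
finger_force: 24.9
```

Emit:
play_rows(
  commands=[
    [0.05,0,0.2,0,0,0,-9],
    [0.05,0,0.2,0,0,0,-18],
    [0.05,0,0.2,0,0,0,-27],
    [0.05,0,0.2,0,0,0,-36],
    [0.05,0,0.2,0,0,0,-45],
    [0.05,0,0.2,0,0,0,-54],
    [0.05,0,0.2,0,0,0,-63],
    [0.05,0,0.2,0,0,0,-72],
    [0.05,0,0.2,0,0,0,-80],
    [0.05,0,0.2,0,0,0,-83],
    [0.05,0,0.2,0,0,0,-83],
  ],
)

```text
time: 6.3
ee_pos: [0.5888, -0.3038, 0.0655]
orientation: [-180.0, -0.0, -179.6]
contact_force: [-0.2, -1.5, -0.4]
finger_gap: 0.0169
finger_force: 23.6
```

Run:
```python
from h import *
rows()
```

```text
pose [ 0.5888 -0.3038  0.0655] [-1.7997e+02 -2.0000e-02 -1.7959e+02] t 6.3 gap 0.0169 F [-0.2 -1.5 -0.4] q [ 28.  48.  -5.  92.   6.  41. 110.] carrier [  -1.8 -167. ]
```

```bash
sed -i 's/O=np.array(\[0.5835,-0.1368\])/O=np.array([0.5855,-0.1385])/' h.py
python3 - <<'E'
from h import *
k=C2W(-16,90)
rows((*k,.15,182.4),(*k,.077,182.4))
E
```

```text
pose [ 0.5888 -0.3038  0.0655] [-1.7997e+02 -2.0000e-02 -1.7959e+02] t 6.3 gap 0.0169 F [-0.2 -1.5 -0.4] q [ 28.  48.  -5.  92.   6.  41. 110.] carrier [  -3.7 -165.3]
[2.13, 25.46, -8.47] [-0.0, -0.0, -2.0]
[2.12, 25.47, -1.17] [-0.0, -0.0, -2.0]
```

Emit:
play_rows(
  commands=[
    [0.6,0,0,0,0,0,0],
    [0.6,0,0,0,0,0,0],
    [0.6,0,0,-5,0,0,0],
    [0.6,0,0,-9.5,0,0,0],
    [0.6,2.1,6,-9.5,0,0,-2],
    [0.6,2.1,12,-9.5,0,0,-2],
    [0.6,2.1,18,-9.5,0,0,-2],
    [0.6,2.1,25.5,-9.5,0,0,-2],
    [0.6,2.1,25.5,-9.5,0,0,-2],
    [0.6,2.1,25.5,-9.5,0,0,-2],
    [0.6,2.1,25.5,-9.5,0,0,-2],
  ],
)

```text
time: 7.68
ee_pos: [0.5659, -0.0507, 0.1604]
orientation: [-179.9, -0.0, -177.7]
contact_force: [0.0, -0.1, -0.3]
finger_gap: 0.0563
finger_force: 0.0
```

Run:
```python
from h import *
k=C2W(-16,90)
rows((*k,.15,182.4),(*k,.077,182.4),(*C2W(-16,137),.077,182.4))
```

```text
pose [ 0.5659 -0.0507  0.1604] [-1.7992e+02 -1.0000e-02 -1.7768e+02] t 7.675 gap 0.0563 F [ 0.  -0.1 -0.3] q [  6.  34.  -6. 104.   5.  42.  90.] carrier [-15.8  88.6]
[0.02, 0.14, 1.04] [-0.1, -0.0, -0.1]
[0.01, 0.15, 8.34] [-0.1, -0.0, -0.1]
[0.02, 4.85, 8.33] [-0.1, -0.0, -0.1]
```

Emit:
play_rows(
  commands=[
    [0.6,0,0.1,4,0,0,0],
    [0.6,0,0.1,8.3,0,0,0],
    [0.6,0,0.1,8.3,0,0,0],
    [0.1,0,0.1,8.3,0,0,0],
    [0.1,0,0.1,8.3,0,0,0],
    [0.1,0,0.1,8.3,0,0,0],
    [0.1,0,0.1,8.3,0,0,0],
    [0.1,0,0.1,8.3,0,0,0],
    [0.1,0,0.1,8.3,0,0,0],
    [0.1,0,0.1,8.3,0,0,0],
  ],
)

```text
time: 8.93
ee_pos: [0.5666, -0.0476, 0.0784]
orientation: [-180.0, 0.1, -177.5]
contact_force: [-0.4, -1.2, 5.8]
finger_gap: 0.0219
finger_force: 25.0
```

Run:
```python
from h import *
rows((*C2W(-16,137),.077,182.4))
```

```text
pose [ 0.5666 -0.0476  0.0784] [-1.7996e+02  9.0000e-02 -1.7752e+02] t 8.925 gap 0.0219 F [-0.4 -1.2  5.8] q [  5.  41.  -5. 107.   6.  32.  89.] carrier [-15.1  91.6]
[0.09, 4.54, 0.13] [-0.0, 0.1, 0.1]
```

Emit:
play_rows(
  commands=[
    [0.1,0,1,0,0,0,0],
    [0.1,0,2,0,0,0,0],
    [0.1,0,3,0,0,0,0],
    [0.1,0,4,0,0,0,0],
    [0.1,0,4.7,0,0,0,0],
    [0.1,0,4.7,0,0,0,0],
    [0.1,0,4.7,0,0,0,0],
  ],
)

```text
time: 9.8
ee_pos: [0.5647, -0.0045, 0.0783]
orientation: [-179.7, 0.1, -177.7]
contact_force: [0.4, -8.5, 6.3]
finger_gap: 0.0221
finger_force: 25.0
```

Run:
```python
from h import *
rows()
```

```text
pose [ 0.5647 -0.0045  0.0783] [-1.7973e+02  9.0000e-02 -1.7766e+02] t 9.8 gap 0.0221 F [ 0.4 -8.5  6.3] q [  0.  41.  -4. 108.   6.  32.  85.] carrier [-15.1 134.8]
```

Run:
```python
from h import *
rows((.432,.211,.2,182.4),(.432,.211,.066,182.4))
```

```text
pose [ 0.5647 -0.0045  0.0783] [-1.7973e+02  9.0000e-02 -1.7766e+02] t 9.8 gap 0.0221 F [ 0.4 -8.5  6.3] q [  0.  41.  -4. 108.   6.  32.  85.] carrier [-15.1 134.8]
[12.36, 22.02, -12.29] [-0.3, 0.1, -0.1]
[12.38, 22.08, 1.11] [-0.3, 0.1, -0.1]
```

Emit:
play_rows(
  commands=[
    [0.6,0,-0.2,0,0,0,0],
    [0.6,0,-0.2,0,0,0,0],
    [0.6,0,-0.2,-6,0,0,0],
    [0.9,0,0,-12.3,0,0,0],
    [0.9,4,7,-12.3,0,0,0],
    [0.9,8,14,-12.3,0,0,0],
    [0.9,12.4,21.8,-12.3,0,0,0],
    [0.9,12.4,21.8,-12.3,0,0,0],
    [0.9,12.4,21.8,-12.3,0,0,0],
    [0.9,12.4,21.8,-12.3,0,0,0],
    [0.9,12.4,21.8,-12.3,0,0,0],
  ],
)

```text
time: 11.18
ee_pos: [0.4314, 0.2107, 0.2003]
orientation: [-180.0, -0.0, -177.7]
contact_force: [-0.5, -0.4, -0.3]
finger_gap: 0.0848
finger_force: 0.0
```

Run:
```python
from h import *
snap('top','t2');snap('scene','s2')
rows((.432,.211,.066,182.4))
a=cv2.imread('pics/t2.png')[110:260,150:450];s=cv2.imread('pics/s2.png')[120:370,70:420]
cv2.imwrite('pics/c2.png',np.hstack([cv2.resize(a,(400,300),interpolation=2),cv2.resize(s,(400,300),interpolation=2)]))
```

```text
pose [0.4313 0.2107 0.2003] [-179.97   -0.   -177.68] t 11.275 gap 0.0847 F [ 0.7 -0.2 -0.1] q [-25.  24.  -6. 115.   4.  41.  59.] carrier [-139.3  355.4]
[-0.07, 0.03, 13.43] [-0.0, -0.0, -0.1]
```

View pics/c2.png

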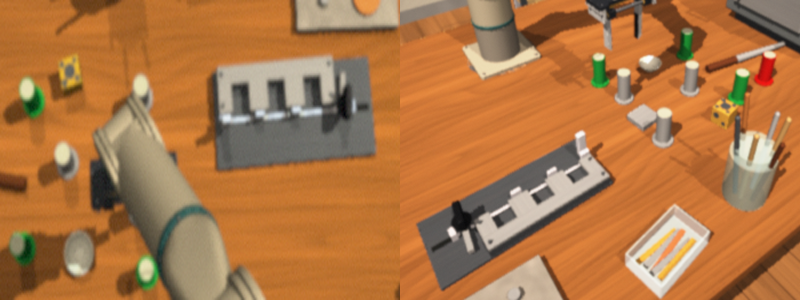

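Emit:
play_rows(
  commands=[
    [0.9,0,0,5,0,0,0],
    [0.9,0,0,10,0,0,0],
    [0.9,0,0,13.4,0,0,0],
    [0.9,0,0,13.4,0,0,0],
    [0.2,0,0,13.4,0,0,0],
    [0.2,0,0,13.4,0,0,0],
    [0.2,0,0,13.4,0,0,0],
    [0.2,0,0,13.4,0,0,0],
    [0.2,0,0,13.4,0,0,0],
    [0.2,0,0,13.4,0,0,0],
    [0.2,0,0,13.4,0,0,0],
    [0.2,0,0,13.4,0,0,0],
  ],
  grip_force=35,
)

```text
time: 12.78
ee_pos: [0.4306, 0.212, 0.0667]
orientation: [-180.0, 0.0, -177.5]
contact_force: [-1.3, -1.3, 5.3]
finger_gap: 0.0373
finger_force: 35.0
```

Run:
```python
from h import *
rows((.432,.211,.2,182.4),(*C2W(-53,-90),.2,182.4))
```

```text
pose [0.4306 0.212  0.0667] [-1.7999e+02  1.0000e-02 -1.7752e+02] t 12.775 gap 0.0373 F [-1.3 -1.3  5.3] q [-27.  38.  -4. 121.   7.  22.  56.] carrier [-139.9  356.7]
[-0.14, -0.11, -13.33] [-0.0, 0.0, 0.1]
[-8.65, -44.68, -13.33] [-0.0, 0.0, 0.1]
```

Emit:
play_rows(
  commands=[
    [0.2,-0.1,-0.1,-4,0,0,0],
    [0.2,-0.1,-0.1,-8,0,0,0],
    [0.2,-0.1,-0.1,-12,0,0,0],
    [0.2,-0.1,-3,-13.3,0,0,0],
    [0.2,-1,-7.5,-13.3,0,0,0],
    [0.2,-2,-12,-13.3,0,0,0],
    [0.2,-3,-16.5,-13.3,0,0,0],
    [0.2,-4,-21,-13.3,0,0,0],
    [0.2,-5,-25.5,-13.3,0,0,0],
    [0.2,-6,-30,-13.3,0,0,0],
    [0.2,-7,-34.5,-13.3,0,0,0],
    [0.2,-8,-39,-13.3,0,0,0],
  ],
)

```text
time: 14.28
ee_pos: [0.5271, -0.175, 0.1985]
orientation: [179.9, -0.1, -177.5]
contact_force: [0.4, 0.0, -3.1]
finger_gap: 0.0379
finger_force: 35.0
```

Run:
```python
from h import *
rows((*C2W(-53,-90),.2,182.4),(*C2W(-53,-90),.079,182.4))
```

```text
pose [ 0.5271 -0.175   0.1985] [ 1.7994e+02 -9.0000e-02 -1.7749e+02] t 14.275 gap 0.0379 F [ 0.4  0.  -3.1] q [ 19.  30.  -5. 104.   4.  46. 104.] carrier [-59.9 -34. ]
[-0.68, -5.6, -0.16] [0.1, -0.1, 0.1]
[-0.7, -5.62, 11.94] [0.1, -0.1, 0.1]
```

Emit:
play_rows(
  commands=[
    [0.2,-0.7,-4,-0.2,0,0,0],
    [0.2,-0.7,-5.6,0,0,0,0],
    [0.2,-0.7,-5.6,0,0,0,0],
    [0.2,-0.7,-5.6,4,0,0,0],
    [0.2,-0.7,-5.6,8,0,0,0],
    [0.2,-0.7,-5.6,11,0,0,0],
    [0.2,-0.7,-5.6,11.6,0,0,0],
    [0.2,-0.7,-5.6,11.6,0,0,0],
    [0.2,-0.7,-5.6,11.6,0,0,0],
  ],
)

```text
time: 15.4
ee_pos: [0.5379, -0.2294, 0.0849]
orientation: [-180.0, 0.1, -177.5]
contact_force: [0.9, 0.1, -4.1]
finger_gap: 0.0376
finger_force: 35.0
```

Run:
```python
from h import *
rows((*C2W(-53,-90),.079,182.4),(*C2W(35,-90),.079,182.4))
snap('top','t3');snap('scene','s3')
a=cv2.imread('pics/t3.png')[125:215,300:440];s=cv2.imread('pics/s3.png')[215:355,80:270]
cv2.imwrite('pics/c3.png',np.hstack([cv2.resize(a,(400,300),interpolation=2),cv2.resize(s,(400,300),interpolation=2)]))
```

```text
pose [ 0.5379 -0.2294  0.0849] [-1.7996e+02  1.3000e-01 -1.7748e+02] t 15.4 gap 0.0376 F [ 0.9  0.1 -4.1] q [ 23.  41.  -4. 104.   5.  34. 108.] carrier [-51.4 -88.8]
[0.16, -0.12, 0.59] [-0.0, 0.1, 0.1]
[-8.64, -0.13, 0.61] [-0.0, 0.1, 0.1]
```

View pics/c3.png

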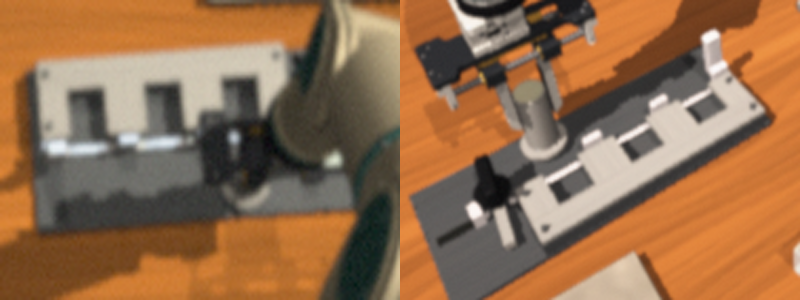

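Emit:
play_rows(
  commands=[
    [0.2,0,-0.1,0.5,0,0,0],
    [0.2,0,-0.1,0.55,0,0,0],
    [0.2,-1,-0.1,0.55,0,0,0],
    [0.2,-2,-0.1,0.55,0,0,0],
    [0.2,-3,-0.1,0.55,0,0,0],
    [0.2,-4,-0.1,0.55,0,0,0],
    [0.2,-4.5,-0.1,0.55,0,0,0],
    [0.2,-4.5,-0.1,0.55,0,0,0],
  ],
)

```text
time: 16.5
ee_pos: [0.5821, -0.2285, 0.0778]
orientation: [180.0, -0.0, -177.5]
contact_force: [-0.8, -0.0, -2.4]
finger_gap: 0.0375
finger_force: 35.0
```

Run:
```python
from h import *
rows((*C2W(35,-90),.079,182.4))
```

```text
pose [ 0.5821 -0.2285  0.0778] [ 180.     -0.   -177.49] t 16.5 gap 0.0375 F [-0.8 -0.  -2.4] q [ 21.  44.  -4.  98.   5.  38. 107.] carrier [ -7.2 -89.8]
[-4.22, -0.03, -0.12] [0.0, -0.0, 0.1]
```

Emit:
play_rows(
  commands=[
    [0.2,-1,0,-0.05,0,0,0],
    [0.2,-2,0,-0.05,0,0,0],
    [0.2,-3,0,-0.05,0,0,0],
    [0.2,-3.8,0,-0.05,0,0,0],
    [0.2,-4.2,0,-0.05,0,0,0],
    [0.2,-4.4,0,-0.05,0,0,0],
    [0.2,-4.4,0,-0.05,0,0,0],
  ],
)

```text
time: 17.38
ee_pos: [0.6245, -0.2267, 0.0781]
orientation: [180.0, -0.1, -177.5]
contact_force: [-2.9, 0.6, -2.1]
finger_gap: 0.0372
finger_force: 35.0
```

Run:
```python
from h import *
rows((*C2W(35,-90),.077,182.4))
```

```text
pose [ 0.6245 -0.2267  0.0781] [ 1.7997e+02 -1.5000e-01 -1.7753e+02] t 17.375 gap 0.0372 F [-2.9  0.6 -2.1] q [ 20.  47.  -4.  91.   4.  43. 106.] carrier [ 35.2 -89.8]
[0.02, -0.02, 0.11] [0.0, -0.1, 0.1]
```

Emit:
play_rows(
  commands=[
    [0.2,-0.1,0,0.15,0,0,0],
    [0.2,-0.1,0,0.15,0,0,0],
    [0.6,0,0,0.1,0,0,0],
    [0.6,0,0,0.1,0,0,0],
    [0.6,0,0,0.1,0,0,0],
    [0.6,0,0,-5,0,0,0],
    [0.6,0,0,-12,0,0,0],
    [0.8,0,0,-12,0,0,0],
    [0.8,0,6,-12,0,0,0],
    [0.8,0,12,-12,0,0,0],
    [0.8,0,18,-12,0,0,0],
    [0.8,0,24,-12,0,0,0],
  ],
)

```text
time: 18.88
ee_pos: [0.6149, 0.015, 0.1978]
orientation: [180.0, -0.0, -177.5]
contact_force: [0.3, 0.1, 0.6]
finger_gap: 0.0752
finger_force: 0.0
```

```bash
cat >> h.py <<'E'
def tops(tag,z=.09,roi=(.38,.72,-.35,.46),show=True): # plaster tops, colour mask, rays to z
    out={}
    for n in('top','scene'):
        im=snap(n,tag+n[0])[:,:,::-1].copy(); h=cv2.cvtColor(im,cv2.COLOR_BGR2HSV); m=cv2.inRange(h,(10,8,185),(45,100,255))
        k,l,S,c=cv2.connectedComponentsWithStats(m)
        out[n]=[(c[i],onz(n,c[i],z)[:2],S[i,4]) for i in range(1,k) if 25<S[i,4]<220]
    for a,wa,sa in out['top']:
        for b,wb,sb in out['scene']:
            if np.linalg.norm(wa-wb)<.02 and roi[0]<wa[0]<roi[1] and roi[2]<wa[1]<roi[3]:
                print(tag,a.round(1),b.round(1),'tri',tri('top',a,'scene',b)[0].round(4),'carrier',W2C(*tri('top',a,'scene',b)[0][:2]))
    return out
E
python3 - <<'E'
from h import *
o=tops('a')
for n in o: print(n,[(w.round(3).tolist(),int(s)) for c,w,s in o[n] if -.35<w[1]<.46 and .36<w[0]<.75])
rows((.621,.2015,.2,182.4))
E
```

```text
a [255.9 152.6] [300.9 213.8] tri [0.6213 0.2011 0.09  ] carrier [ 50.1 337.8]
top [([0.62, 0.2], 107), ([0.609, -0.006], 156), ([0.5, 0.187], 43), ([0.409, -0.095], 172)]
scene [([0.435, 0.294], 99), ([0.394, 0.051], 55), ([0.493, 0.04], 44), ([0.577, 0.149], 72), ([0.622, 0.202], 95), ([0.564, -0.004], 32), ([0.696, 0.136], 72), ([0.616, -0.225], 171), ([0.676, -0.305], 74)]
pose [0.6145 0.0238 0.1979] [ 1.7962e+02 -4.0000e-02 -1.7680e+02] t 18.975 gap 0.0752 F [ 0.1 -0.2  0.8] q [-2. 35. -5. 94.  3. 51. 86.] carrier [ 35.8 160.9]
[-1.64, 17.71, -0.1] [0.4, -0.0, 0.8]
```

Emit:
play_rows(
  commands=[
    [0.9,-0.5,6,0,0,0,0],
    [0.9,-1,12,0,0,0,0],
    [0.9,-1.6,17.7,0,0,0,0.8],
    [0.9,-1.6,17.7,0,0,0,0.8],
    [0.9,-1.6,17.7,0,0,0,0.8],
    [0.9,-1.6,17.7,0,0,0,0.8],
  ],
)

```text
time: 19.73
ee_pos: [0.624, 0.1879, 0.1982]
orientation: [-179.9, -0.0, -178.5]
contact_force: [-0.1, 0.2, -0.4]
finger_gap: 0.0842
finger_force: 0.0
```

Run:
```python
from h import *
o=tops('b')
rows((.621,.2012,.066,182.4))
a=cv2.imread('pics/bt.png')[110:260,150:450];s=cv2.imread('pics/bs.png')[120:370,70:420]
cv2.imwrite('pics/c4.png',np.hstack([cv2.resize(a,(400,300),interpolation=2),cv2.resize(s,(400,300),interpolation=2)]))
```

```text
b [196.7 187.7] [323.9 172.9] tri [0.5094 0.3907 0.0909] carrier [-53.7 531.9]
pose [0.624  0.1885 0.1984] [-179.96    0.   -178.47] t 19.825 gap 0.0843 F [-0.8 -0.1  1.1] q [-17.  38.  -4.  88.   3.  54.  70.] carrier [ 52.3 325. ]
[0.27, 1.29, 13.24] [-0.0, 0.0, -0.9]
```

View pics/c4.png

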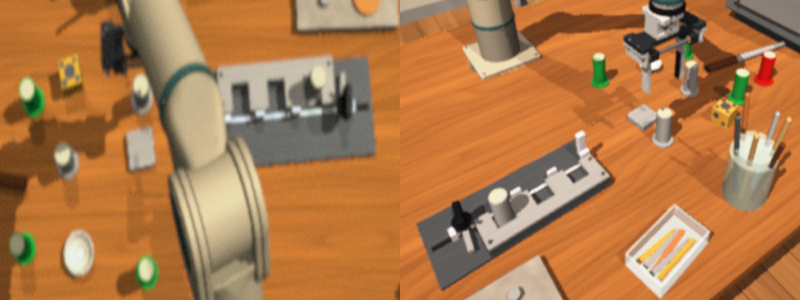

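Emit:
play_rows(
  commands=[
    [0.9,0.2,1.3,0,0,0,-0.9],
    [0.9,0.2,1.3,0,0,0,-0.9],
    [0.9,0.2,1.3,5,0,0,-0.9],
    [0.9,0.2,1.3,10,0,0,-0.9],
    [0.9,0.2,1.3,13.2,0,0,-0.9],
    [0.2,0.2,1.3,13.2,0,0,-0.9],
    [0.2,0.2,1.3,13.2,0,0,-0.9],
    [0.2,0.2,1.3,13.2,0,0,-0.9],
    [0.2,0.2,1.3,13.2,0,0,-0.9],
    [0.2,0.2,1.3,13.2,0,0,-0.9],
    [0.2,0.2,1.3,13.2,0,0,-0.9],
    [0.2,0.2,1.3,13.2,0,0,-0.9],
  ],
)

```text
time: 21.32
ee_pos: [0.6218, 0.2027, 0.0673]
orientation: [-180.0, 0.0, -177.4]
contact_force: [-0.8, -3.2, 6.3]
finger_gap: 0.0377
finger_force: 35.0
```

Run:
```python
from h import *
rows((*C2W(-53,90),.2,182.4),(*C2W(-53,0),.2,182.4))
```

```text
pose [0.6218 0.2027 0.0673] [-1.7995e+02  5.0000e-02 -1.7744e+02] t 21.325 gap 0.0377 F [-0.8 -3.2  6.3] q [-19.  47.  -3.  93.   4.  40.  69.] carrier [ 50.7 339.3]
[10.42, -24.92, -13.26] [-0.0, 0.0, 0.2]
[10.44, -33.92, -13.26] [-0.0, 0.0, 0.2]
```

Emit:
play_rows(
  commands=[
    [0.2,0,0,-4,0,0,0],
    [0.2,0,0,-8,0,0,0],
    [0.2,0,0,-12,0,0,0],
    [0.2,1.5,-4,-13.3,0,0,0],
    [0.2,3,-8.5,-13.3,0,0,0],
    [0.2,4.5,-13,-13.3,0,0,0],
    [0.2,6,-17.5,-13.3,0,0,0],
    [0.2,7.5,-22,-13.3,0,0,0],
    [0.2,9,-26.5,-13.3,0,0,0],
    [0.2,10.4,-31,-13.3,0,0,0],
    [0.2,10.4,-33.9,-13.3,0,0,0],
    [0.2,10.4,-33.9,-13.3,0,0,0],
  ],
)

```text
time: 22.82
ee_pos: [0.532, -0.1426, 0.199]
orientation: [-180.0, -0.0, -177.7]
contact_force: [-0.1, 1.4, -2.7]
finger_gap: 0.0376
finger_force: 35.0
```

Run:
```python
from h import *
rows((*C2W(-53,0),.08,182.4))
```

```text
pose [ 0.532  -0.1426  0.199 ] [-1.7996e+02 -4.0000e-02 -1.7769e+02] t 22.825 gap 0.0376 F [-0.1  1.4 -2.7] q [ 15.  30.  -5. 105.   3.  46. 101.] carrier [-53.6  -1.8]
[-0.07, 0.19, 11.9] [-0.0, -0.0, -0.1]
```

Emit:
play_rows(
  commands=[
    [0.2,0,0.1,4,0,0,0],
    [0.2,0,0.1,8,0,0,0],
    [0.2,0,0.1,11,0,0,0],
    [0.2,0,0.1,11.9,0,0,0],
    [0.2,0,0.1,11.9,0,0,0],
    [0.2,0,0.1,11.9,0,0,0],
    [0.2,0,0.1,11.9,0,0,0],
  ],
)

```text
time: 23.7
ee_pos: [0.5335, -0.139, 0.0816]
orientation: [-180.0, 0.1, -177.4]
contact_force: [0.2, 0.8, -2.7]
finger_gap: 0.0377
finger_force: 35.0
```

Run:
```python
from h import *
rows((*C2W(-53,0),.079,182.4),(*C2W(35,0),.079,182.4))
```

```text
pose [ 0.5335 -0.139   0.0816] [-1.7997e+02  1.2000e-01 -1.7742e+02] t 23.7 gap 0.0377 F [ 0.2  0.8 -2.7] q [ 14.  40.  -4. 110.   5.  31. 100.] carrier [-52.    1.7]
[0.1, -0.17, 0.26] [-0.0, 0.1, 0.2]
[-8.7, -0.2, 0.28] [-0.0, 0.1, 0.2]
```

Emit:
play_rows(
  commands=[
    [0.2,0,-0.17,0.2,0,0,0],
    [0.2,0,-0.17,0.25,0,0,0],
    [0.2,-1,-0.17,0.25,0,0,0],
    [0.2,-2,-0.17,0.25,0,0,0],
    [0.2,-3,-0.17,0.25,0,0,0],
    [0.2,-4,-0.17,0.25,0,0,0],
    [0.2,-5,-0.17,0.25,0,0,0],
    [0.2,-5,-0.17,0.25,0,0,0],
  ],
)

```text
time: 24.7
ee_pos: [0.5837, -0.1381, 0.0779]
orientation: [180.0, 0.0, -177.4]
contact_force: [0.1, 0.4, -1.8]
finger_gap: 0.0379
finger_force: 35.0
```

Run:
```python
from h import *
rows((*C2W(35,0),.079,182.4))
```

```text
pose [ 0.5837 -0.1381  0.0779] [ 1.8000e+02  5.0000e-02 -1.7739e+02] t 24.7 gap 0.0379 F [ 0.1  0.4 -1.8] q [ 13.  43.  -4. 102.   4.  35.  99.] carrier [-1.8  0.5]
[-3.68, -0.06, -0.11] [0.0, 0.0, 0.2]
```

Emit:
play_rows(
  commands=[
    [0.2,-1,-0.05,-0.05,0,0,0],
    [0.2,-2,-0.05,-0.05,0,0,0],
    [0.2,-3,-0.05,-0.05,0,0,0],
    [0.2,-3.7,-0.05,-0.05,0,0,0],
    [0.2,-3.9,-0.05,-0.05,0,0,0],
    [0.2,-3.9,-0.05,-0.05,0,0,0],
  ],
)

```text
time: 25.45
ee_pos: [0.6203, -0.137, 0.078]
orientation: [180.0, -0.2, -177.4]
contact_force: [-3.6, 0.4, -2.0]
finger_gap: 0.0373
finger_force: 35.0
```

Run:
```python
from h import *
rows((*C2W(35,0),.077,182.4))
```

```text
pose [ 0.6203 -0.137   0.078 ] [ 1.7998e+02 -1.5000e-01 -1.7742e+02] t 25.45 gap 0.0373 F [-3.6  0.4 -2. ] q [12. 45. -4. 96.  4. 39. 99.] carrier [34.9 -0. ]
[-0.01, 0.0, 0.1] [0.0, -0.2, 0.2]
```

Emit:
play_rows(
  commands=[
    [0.2,-0.1,0,0.15,0,0,0],
    [0.6,0,0,0.1,0,0,0],
    [0.6,0,0,0.1,0,0,0],
    [0.6,0,0,0.1,0,0,0],
    [0.6,0,0,-5,0,0,0],
    [0.6,0,0,-12,0,0,0],
    [0.9,2,9,-12,0,0,0],
    [0.9,3.5,15,-12,0,0,0],
    [0.9,5,21,-12,0,0,0],
    [0.9,6,27,-12,0,0,0],
    [0.9,7,33,-12,0,0,0],
    [0.9,8.2,40,-12,0,0,0],
  ],
)

```text
time: 26.95
ee_pos: [0.5288, 0.2281, 0.1988]
orientation: [180.0, 0.1, -177.4]
contact_force: [0.9, 0.2, -0.2]
finger_gap: 0.0845
finger_force: 0.0
```

Run:
```python
from h import *
o=tops('d')
for n in o: print(n,[(w.round(3).tolist(),int(s)) for c,w,s in o[n] if -.35<w[1]<.46 and .36<w[0]<.75])
rows((.514,.390,.2,182.4))
a=cv2.imread('pics/dt.png')[110:260,150:450];s=cv2.imread('pics/ds.png')[120:370,70:420]
cv2.imwrite('pics/c5.png',np.hstack([cv2.resize(a,(400,300),interpolation=2),cv2.resize(s,(400,300),interpolation=2)]))
```

```text
d [198.3 184.8] [325.8 174.1] tri [0.5195 0.3869 0.0929] carrier [-43.8 527.7]
top [([0.519, 0.386], 79)]
scene [([0.436, 0.298], 126), ([0.517, 0.392], 52), ([0.604, 0.306], 43), ([0.564, -0.003], 30), ([0.612, -0.133], 154), ([0.615, -0.226], 165), ([0.641, -0.324], 27), ([0.676, -0.305], 72)]
pose [0.5261 0.2362 0.1988] [ 1.7962e+02  1.0000e-02 -1.7668e+02] t 27.05 gap 0.0847 F [ 0.6 -0.1  0. ] q [-24.  32.  -4. 101.   3.  48.  64.] carrier [-43.6 376.8]
[0.32, 15.43, -0.02] [0.4, 0.0, 0.9]
```

View pics/c5.png

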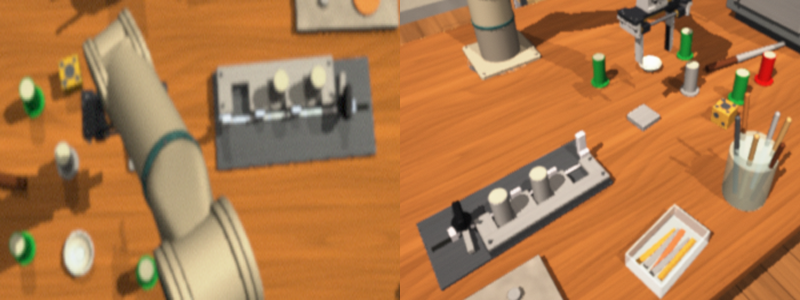

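Emit:
play_rows(
  commands=[
    [0.9,0,5,0,0,0,0],
    [0.9,0.1,10,0,0,0,0.5],
    [0.9,0.1,15.4,0,0,0,0.9],
    [0.9,0.1,15.4,0,0,0,0.9],
    [0.9,0.1,15.4,0,0,0,0.9],
    [0.9,0.1,15.4,4,0,0,0.9],
    [0.9,0.1,15.4,8,0,0,0.9],
    [0.9,0.1,15.4,11,0,0,0.9],
    [0.9,0.1,15.4,13.3,0,0,0.9],
    [0.9,0.1,15.4,13.3,0,0,0.9],
  ],
)

```text
time: 28.3
ee_pos: [0.5209, 0.3764, 0.0639]
orientation: [-179.8, -0.1, -178.5]
contact_force: [-0.5, -0.3, -0.4]
finger_gap: 0.0845
finger_force: 0.0
```

Emit:
play_rows(
  commands=[
    [0.3,0,0,0,0,0,0],
    [0.3,0,0,0,0,0,0],
    [0.3,0,0,0,0,0,0],
    [0.3,0,0,0,0,0,0],
    [0.3,0,0,0,0,0,0],
    [0.3,0,0,0,0,0,0],
    [0.6,0,0,0,0,0,0],
    [0.6,0,0,0,0,0,0],
    [0.6,0,0,0,0,0,10],
    [0.6,0,0,0,0,0,20],
    [0.6,0,0,0,0,0,30],
    [0.6,0,0,0,0,0,40],
  ],
  grip_force=10,
)

```text
time: 29.8
ee_pos: [0.5205, 0.3779, 0.0647]
orientation: [-179.8, 0.0, 141.3]
contact_force: [0.7, -0.3, -0.0]
finger_gap: 0.0562
finger_force: 0.0
```

Emit:
play_rows(
  commands=[
    [0.6,0,0,0,0,0,0],
    [0.3,0,0,0,0,0,0],
    [0.3,0,0,0,0,0,0],
    [0.3,0,0,0,0,0,0],
    [0.3,0,0,0,0,0,0],
    [0.3,0,0,0,0,0,0],
  ],
  grip_force=35,
)

```text
time: 30.55
ee_pos: [0.5207, 0.3793, 0.0653]
orientation: [-180.0, -0.0, 141.7]
contact_force: [-0.5, -1.6, -0.5]
finger_gap: 0.0372
finger_force: 35.0
```

Run:
```python
from h import *
rows((*C2W(-53,90),.2,142.4))
```

```text
pose [0.5207 0.3793 0.0653] [-1.7995e+02 -1.0000e-02  1.4169e+02] t 30.55 gap 0.0372 F [-0.5 -1.6 -0.5] q [-43.  47.   8.  95.  -9.  39.  21.] carrier [-42.9 520. ]
[-27.29, -33.26, -13.45] [-0.0, -0.0, -0.7]
```

Emit:
play_rows(
  commands=[
    [0.3,0,0,-4,0,0,0],
    [0.3,0,0,-8,0,0,0],
    [0.3,0,0,-12,0,0,0],
    [0.3,-2.7,-3.3,-13.4,0,0,0],
    [0.3,-5.5,-6.7,-13.4,0,0,0],
    [0.3,-8.5,-10,-13.4,0,0,0],
    [0.3,-11.5,-13.5,-13.4,0,0,0],
    [0.3,-14.5,-17,-13.4,0,0,0],
    [0.3,-17.5,-21,-13.4,0,0,0],
    [0.3,-20.5,-25,-13.4,0,0,0],
    [0.3,-23.5,-29,-13.4,0,0,0],
    [0.3,-27.3,-33.3,-13.4,0,0,0],
  ],
)

```text
time: 32.05
ee_pos: [0.529, -0.0514, 0.1994]
orientation: [179.9, 0.0, 141.8]
contact_force: [0.6, -0.6, -2.4]
finger_gap: 0.0377
finger_force: 35.0
```

Run:
```python
from h import *
rows((*C2W(-53,90),.2,142.4),(*C2W(-53,90),.082,142.4))
```

```text
pose [ 0.529  -0.0514  0.1994] [1.7993e+02 2.0000e-02 1.4180e+02] t 32.05 gap 0.0377 F [ 0.6 -0.6 -2.4] q [ -4.  28.  10. 108.  -7.  44.  61.] carrier [-52.8  89.4]
[0.05, 0.03, -0.06] [0.1, 0.0, -0.6]
[0.06, 0.02, 11.74] [0.1, 0.0, -0.6]
```

Emit:
play_rows(
  commands=[
    [0.3,0,0,0,0,0,-0.6],
    [0.3,0,0,4,0,0,-0.6],
    [0.3,0,0,8,0,0,-0.6],
    [0.3,0,0,11,0,0,-0.6],
    [0.3,0,0,11.8,0,0,-0.6],
    [0.3,0,0,11.8,0,0,-0.6],
    [0.3,0,0,11.8,0,0,-0.6],
    [0.3,0,0,11.8,0,0,-0.6],
  ],
)

```text
time: 33.05
ee_pos: [0.5296, -0.0508, 0.0825]
orientation: [179.9, 0.1, 142.3]
contact_force: [0.1, 0.3, -2.5]
finger_gap: 0.0377
finger_force: 35.0
```

Run:
```python
from h import *
rows((*C2W(-53,90),.078,142.4),(*C2W(35,90),.078,142.4))
o=tops('e',z=.104)
for n in o: print(n,[(w.round(4).tolist(),W2C(*w).tolist(),int(s)) for c,w,s in o[n] if -.35<w[1]<.1 and .36<w[0]<.75])
a=cv2.imread('pics/et.png')[125:215,300:440];s=cv2.imread('pics/es.png')[200:340,120:310]
cv2.imwrite('pics/c6.png',np.hstack([cv2.resize(a,(400,300),interpolation=2),cv2.resize(s,(400,300),interpolation=2)]))
```

```text
pose [ 0.5296 -0.0508  0.0825] [1.7993e+02 1.0000e-01 1.4229e+02] t 33.05 gap 0.0377 F [ 0.1  0.3 -2.5] q [ -2.  39.   7. 113.  -9.  29.  63.] carrier [-52.2  90. ]
[0.07, -0.05, 0.45] [0.1, 0.1, -0.1]
[-6.66, 5.62, 0.47] [0.1, 0.1, -0.1]
top [([0.6373, -0.0252], [56.6, 111.0], 91), ([0.5476, -0.1943], [-40.2, -54.2], 70), ([0.4772, -0.0633], [-105.1, 79.7], 133), ([0.4702, -0.2157], [-118.5, -72.3], 131), ([0.4659, -0.2356], [-123.6, -91.9], 162)]
scene [([0.3801, -0.0309], [-200.6, 116.2], 120), ([0.5211, 0.032], [-57.1, 173.1], 29), ([0.5513, -0.0344], [-29.8, 105.5], 58), ([0.525, -0.0778], [-57.9, 63.2], 57), ([0.5289, -0.049], [-52.7, 91.8], 39), ([0.5786, -0.0098], [-1.5, 128.9], 32), ([0.6074, -0.0824], [24.3, 55.1], 53), ([0.6244, -0.1347], [39.1, 2.2], 161), ([0.6274, -0.227], [38.1, -90.2], 163), ([0.687, -0.3045], [94.4, -170.2], 71)]
```

View pics/c6.png

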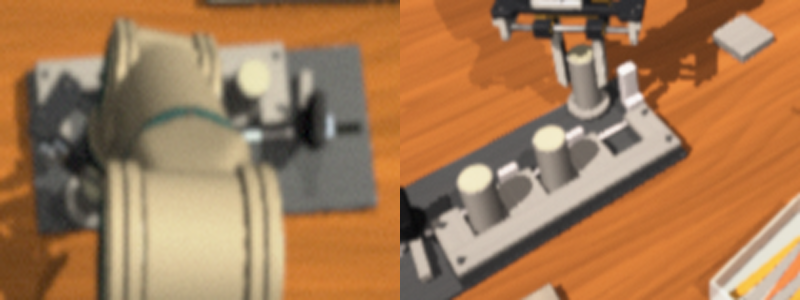

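Run:
```python
from h import *
p=manip.sense()['ee_pos']
for z in (.0175,.0245,.107): print(z,proj('scene',(p[0],p[1],z)))
im=cv2.imread('pics/es.png'); h=cv2.cvtColor(im,cv2.COLOR_BGR2HSV)
for r in range(228,256,2): print(r,''.join('#' if h[r,c,1]<60 and h[r,c,2]>85 else '.' for c in range(375,425)))
print(W2C(*onz('scene',(400,250),.0175)[:2]),W2C(*onz('scene',(401,250),.0175)[:2]))
a=cv2.resize(im[215:265,375:435],(720,600),interpolation=2);cv2.imwrite('pics/c7.png',a)
```

```text
0.0175 (np.float64(208.5346002070213), np.float64(249.86058805084502))
0.0245 (np.float64(208.25336866317286), np.float64(248.14089740012727))
0.107 (np.float64(204.74219667406484), np.float64(226.67058308152318))
228 ...................###............................
230 ..................####............................
232 ###..............####.............................
234 ####.......#....####..............................
236 ####.....###########..............................
238 ###......###########..............................
240 ###.....#############.............................
242 ##.....##############.............................
244 #......##############.............................
246 #.....################............................
248 .....#################............................
250 .....################.............................
252 ....################..............................
254 ...#################..............................
[272.2 512. ] [273.9 514.2]
```

View pics/c7.png

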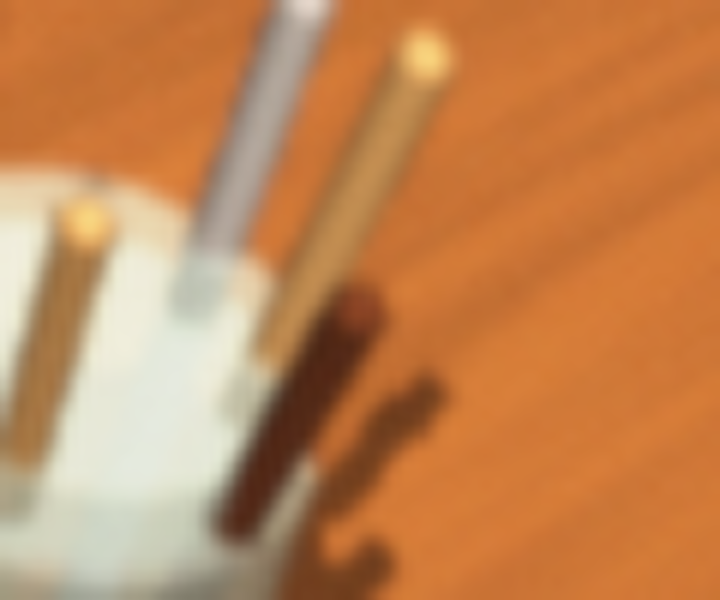

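Run:
```python
from h import *
im=cv2.imread('pics/es.png'); h=cv2.cvtColor(im,cv2.COLOR_BGR2HSV)
for r in range(222,256,2): print(r,' '.join('%3d'%h[r,c,2] for c in range(192,228)))
u0=proj('scene',(*C2W(-52,90),.02))
print([np.subtract(proj('scene',(*C2W(-52+a,90+b),.02)),u0).round(2) for a,b in((10,0),(0,10))])
p=manip.sense()['ee_pos']
for z in (.05,.03,.02): print(z,np.round(proj('scene',(p[0],p[1],z)),1))
a=cv2.resize(im[215:265,180:240],(720,600),interpolation=2);cv2.imwrite('pics/c8.png',a)
```

```text
222 203 180 153 132  81  43 102 178 185 154 127 112 103 101  99 101 106 118 124 145 183 199 201 173 112  90  99 106 108 110 109 110 111 113 111 113
224 209 209 206 194 139  64  50  96 108 114 117 114 105 102 105 117 144 195 201 179 194 208 212 201 136  94 106 111 112 111 112 112 112 112 110 111
226 186 205 212 207 181 103  70 130 173 203 210 205 183 176 183 208 216 216 199 162 184 206 211 197 133  94 106 112 112 110 111 109 109 109 109 107
228 197 207 211 211 197 134  72 120 181 212 219 221 225 231 228 226 215 194 160 119 145 196 210 198 153 109 101 107 107 109 108 107 107 109 114 130
230 198 192 204 211 203 161  82  67 123 153 170 181 183 181 173 159 148 135 112  97 135 194 209 206 181 125  98 104 108 108 110 120 155 199 225 241
232 179 181 204 212 211 190 109  61 108 142 153 161 162 157 152 146 140 128 115  97 114 187 209 215 204 142 100 106 115 134 140 196 240 249 250 250
234 176 179 193 208 211 196 132  63  80 130 151 159 160 160 153 148 141 131 119 103 101 157 199 210 198 137 100 104 110 117 122 165 217 238 237 219
236 183 182 189 207 211 204 162  84  69 123 147 157 162 159 155 
[... 817 characters left out ...]
10 229
248 194 199 209 205 184 164 144 158 195 203 189 171 158 159 163 161 155 145 136 126 115 113 131 162 194 201 169  97  51  51  71  80  91 130 181 228
250 200 187 162 136 116 103  94 120 180 203 206 203 188 178 171 166 160 161 149 152 166 182 199 204 191 156 100  65  73  85  87  84  82  83 107 160
252 114 103  95  96  95  94  92  91 116 150 179 196 204 204 204 204 206 206 202 201 204 197 180 152 111  78  64  75  92  96  98  94  88  86 101 146
254  96  95  95  94  95  94  95  94  93  95 107 131 146 165 179 182 183 178 169 146 134 117  88  72  77  87  94  96  97  97  98  99  97 109 145 184
[array([1.79, 2.11]), array([ 3.09, -1.6 ])]
0.05 [207.2 241.7]
0.03 [208.  246.8]
0.02 [208.4 249.2]
```

View pics/c8.png

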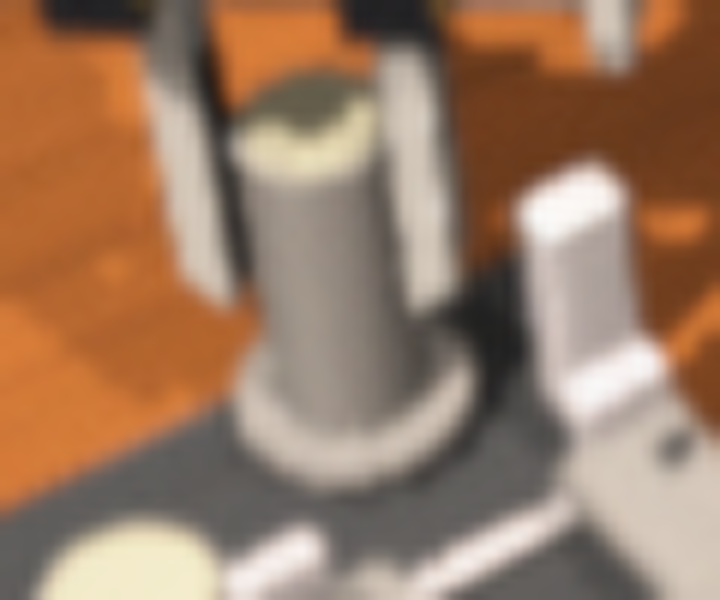

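Emit:
play_rows(
  commands=[
    [0.3,0,-0.1,0.4,0,0,0],
    [0.3,0,-0.1,0.4,0,0,0],
    [0.3,-0.8,0.55,0.4,0,0,0],
    [0.3,-1.55,1.2,0.4,0,0,0],
    [0.3,-2.3,1.85,0.4,0,0,0],
    [0.3,-3.1,2.5,0.4,0,0,0],
    [0.3,-3.8,3.1,0.4,0,0,0],
    [0.3,-4.2,3.42,0.4,0,0,0],
    [0.3,-4.2,3.42,0.4,0,0,0],
  ],
)

```text
time: 34.28
ee_pos: [0.5831, -0.0494, 0.0774]
orientation: [-180.0, -0.0, 142.3]
contact_force: [-1.5, 0.1, -3.1]
finger_gap: 0.0377
finger_force: 35.0
```

Run:
```python
from h import *
rows((*C2W(35,89),.078,142.4))
```

```text
pose [ 0.5831 -0.0494  0.0774] [-180.    -0.   142.3] t 34.275 gap 0.0377 F [-1.5  0.1 -3.1] q [ -2.  42.   7. 105.  -9.  34.  62.] carrier [ 1.3 89.1]
[-2.58, 2.16, -0.06] [-0.0, -0.0, -0.1]
```

Emit:
play_rows(
  commands=[
    [0.3,-0.5,0.42,0,0,0,0],
    [0.3,-1,0.84,0,0,0,0],
    [0.3,-1.5,1.25,0,0,0,0],
    [0.3,-2,1.67,0,0,0,0],
    [0.3,-2.5,2.1,0,0,0,0],
    [0.3,-2.7,2.25,0,0,0,0],
    [0.3,-2.7,2.25,0,0,0,0],
  ],
)

```text
time: 35.15
ee_pos: [0.618, -0.0482, 0.0773]
orientation: [-180.0, -0.0, 142.3]
contact_force: [0.5, -0.1, -3.5]
finger_gap: 0.0378
finger_force: 35.0
```

Run:
```python
from h import *
rows((*C2W(38,89),.076,142.4))
```

```text
pose [ 0.618  -0.0482  0.0773] [-1.7999e+02 -1.0000e-02  1.4229e+02] t 35.15 gap 0.0378 F [ 0.5 -0.1 -3.5] q [-3. 44.  8. 99. -9. 37. 62.] carrier [36.3 88.9]
[-0.12, 0.12, 0.13] [-0.0, -0.0, -0.1]
```

Emit:
play_rows(
  commands=[
    [0.3,-0.15,0.13,0,0,0,0],
    [0.3,-0.3,0.26,0,0,0,0],
    [0.3,-0.38,0.32,0,0,0,0],
    [0.3,-0.38,0.32,0,0,0,0],
    [0.3,-0.38,0.32,0,0,0,0],
  ],
)

```text
time: 35.78
ee_pos: [0.6215, -0.0481, 0.0772]
orientation: [-179.9, -0.1, 142.3]
contact_force: [-5.0, 0.2, -0.5]
finger_gap: 0.0375
finger_force: 35.0
```

Emit:
play_rows(
  commands=[
    [0.3,0,0,0.15,0,0,0],
    [0.3,0,0,0.15,0,0,0],
    [0.6,0.1,-0.1,0.1,0,0,0],
    [0.6,0.1,-0.1,0.1,0,0,0],
    [0.6,0.1,-0.1,0.1,0,0,0],
    [0.6,0.1,-0.1,-6,0,0,0],
    [0.6,0.1,-0.1,-12,0,0,0],
    [0.6,4,7,-13,0,0,0],
    [0.6,8,14,-13,0,0,0],
    [0.6,10,20,-13,0,0,0],
    [0.6,10,20,-13,0,0,0],
  ],
)

```text
time: 37.15
ee_pos: [0.6666, 0.1765, 0.2078]
orientation: [179.8, -0.0, 142.5]
contact_force: [0.6, 0.0, 0.2]
finger_gap: 0.0562
finger_force: 0.0
```

Run:
```python
from h import *
o=tops('f',z=.1)
for n in o: print(n,[(w.round(4).tolist(),W2C(*w).tolist(),int(s)) for c,w,s in o[n] if -.35<w[1]<.1 and .56<w[0]<.75])
rows((*C2W(-16,135),.2,182.4))
a=cv2.imread('pics/ft.png')[125:215,300:440];s=cv2.imread('pics/fs.png')[200:340,90:280]
cv2.imwrite('pics/c9.png',np.hstack([cv2.resize(a,(400,300),interpolation=2),cv2.resize(s,(400,300),interpolation=2)]))
```

```text
top []
scene [([0.5754, -0.009], [-4.6, 129.8], 37), ([0.6156, -0.0418], [34.1, 95.4], 137), ([0.621, -0.1333], [35.7, 3.7], 166), ([0.6243, -0.2265], [35.1, -89.5], 169), ([0.6493, -0.3243], [55.9, -188.4], 27), ([0.6841, -0.3047], [91.5, -170.2], 74)]
pose [0.6664 0.1792 0.2072] [ 1.7974e+02 -1.1000e-01  1.4276e+02] t 37.25 gap 0.0565 F [ 0.5 -0.6 -0. ] q [-23.  41.  10.  81.  -8.  59.  42.] carrier [ 94.3 314. ]
[-2.93, -20.82, 0.62] [0.3, -0.0, -39.6]
```

View pics/c9.png

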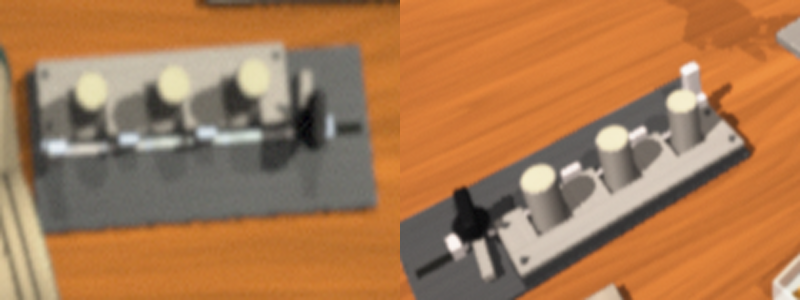

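Emit:
play_rows(
  commands=[
    [0.6,-0.5,-5,0,0,0,-10],
    [0.6,-1.5,-10,0,0,0,-20],
    [0.6,-2.2,-15,0,0,0,-30],
    [0.6,-2.9,-20.8,0,0,0,-39.6],
    [0.6,-2.9,-20.8,0,0,0,-39.6],
    [0.6,-2.9,-20.8,3,0,0,-39.6],
    [0.6,-2.9,-20.8,3,0,0,-39.6],
    [0.6,-2.9,-20.8,3,0,0,-39.6],
  ],
)

```text
time: 38.25
ee_pos: [0.5626, -0.0106, 0.1781]
orientation: [180.0, 0.1, -178.1]
contact_force: [0.1, -0.2, 0.6]
finger_gap: 0.0563
finger_force: 0.0
```

Run:
```python
from h import *
rows((*C2W(-16,135),.077,182.4))
```

```text
pose [ 0.5626 -0.0106  0.1781] [ 1.8000e+02  6.0000e-02 -1.7811e+02] t 38.25 gap 0.0563 F [ 0.1 -0.2  0.6] q [ -1.  32.  -1. 104.   1.  44.  89.] carrier [-17.5 128.8]
[-0.13, 0.62, 10.11] [0.0, 0.1, -0.5]
```

Emit:
play_rows(
  commands=[
    [0.6,-0.1,0.6,0,0,0,-0.5],
    [0.6,-0.1,0.6,0,0,0,-0.5],
    [0.6,-0.1,0.6,5,0,0,-0.5],
    [0.6,-0.1,0.6,9.9,0,0,-0.5],
    [0.6,-0.1,0.6,9.9,0,0,-0.5],
    [0.1,-0.1,0.6,9.9,0,0,-0.5],
    [0.1,-0.1,0.6,9.9,0,0,-0.5],
    [0.1,-0.1,0.6,9.9,0,0,-0.5],
    [0.1,-0.1,0.6,9.9,0,0,-0.5],
    [0.1,-0.1,0.6,9.9,0,0,-0.5],
    [0.1,-0.1,0.6,9.9,0,0,-0.5],
  ],
  grip_force=25,
)

```text
time: 39.62
ee_pos: [0.5633, -0.0048, 0.0794]
orientation: [-180.0, 0.1, -177.6]
contact_force: [-0.8, -0.9, 5.7]
finger_gap: 0.0221
finger_force: 25.0
```

Run:
```python
from h import *
rows((*C2W(-16,90),.077,182.4))
```

```text
pose [ 0.5633 -0.0048  0.0794] [-1.8000e+02  9.0000e-02 -1.7761e+02] t 39.625 gap 0.0221 F [-0.8 -0.9  5.7] q [ -2.  40.  -1. 108.   1.  31.  89.] carrier [-16.5 134.5]
[-0.05, -4.45, 0.24] [-0.0, 0.1, -0.0]
```

Emit:
play_rows(
  commands=[
    [0.1,0,-1,0,0,0,0],
    [0.1,0,-2,0,0,0,0],
    [0.1,0,-3,0,0,0,0],
    [0.1,0,-4,0,0,0,0],
    [0.1,0,-4.7,0,0,0,0],
    [0.1,0,-4.9,0,0,0,0],
    [0.1,0,-4.9,0,0,0,0],
    [0.1,0,-4.9,0,0,0,0],
  ],
)

```text
time: 40.62
ee_pos: [0.5653, -0.0498, 0.0795]
orientation: [179.8, 0.1, -177.5]
contact_force: [-1.8, 8.0, 6.9]
finger_gap: 0.0219
finger_force: 25.0
```

Run:
```python
from h import *
rows()
```

```text
pose [ 0.5653 -0.0498  0.0795] [ 1.7976e+02  8.0000e-02 -1.7746e+02] t 40.625 gap 0.0219 F [-1.8  8.   6.9] q [  4.  41.  -2. 107.   2.  32.  93.] carrier [-16.4  89.5]
```

Emit:
play_rows(
  commands=[
    [0.1,0,0.3,0,0,0,0],
    [0.6,0,0.3,0,0,0,0],
    [0.6,0,0.3,0,0,0,0],
    [0.6,0,0.3,0,0,0,0],
    [0.6,0,0.3,-5,0,0,0],
    [0.6,0,0.3,-9,0,0,0],
    [0.6,-0.4,-6,-9,0,0,0],
    [0.6,-0.8,-12,-9,0,0,0],
    [0.6,-1.2,-18,-9,0,0,0],
    [0.6,-1.3,-25.2,-9,0,0,2],
    [0.6,-1.3,-25.2,-9,0,0,2],
    [0.6,-1.3,-25.2,-9,0,0,2],
  ],
)

```text
time: 42.12
ee_pos: [0.5877, -0.3052, 0.1679]
orientation: [179.9, -0.0, -179.7]
contact_force: [0.3, 0.6, 0.7]
finger_gap: 0.0564
finger_force: 0.0
```

Run:
```python
from h import *
rows((.589,-.304,.066,-179.6))
snap('top','gt');snap('scene','gs')
a=cv2.imread('pics/gt.png')[125:215,300:440];s=cv2.imread('pics/gs.png')[200:340,80:270]
cv2.imwrite('pics/c10.png',np.hstack([cv2.resize(a,(400,300),interpolation=2),cv2.resize(s,(400,300),interpolation=2)]))
```

```text
pose [ 0.5877 -0.3052  0.1679] [ 1.7994e+02 -5.0000e-02 -1.7969e+02] t 42.125 gap 0.0564 F [0.3 0.6 0.7] q [ 26.  40.  -2.  88.   2.  52. 114.] carrier [  -4.8 -166.7]
[-0.14, 0.11, 10.19] [0.1, -0.0, -0.1]
```

View pics/c10.png

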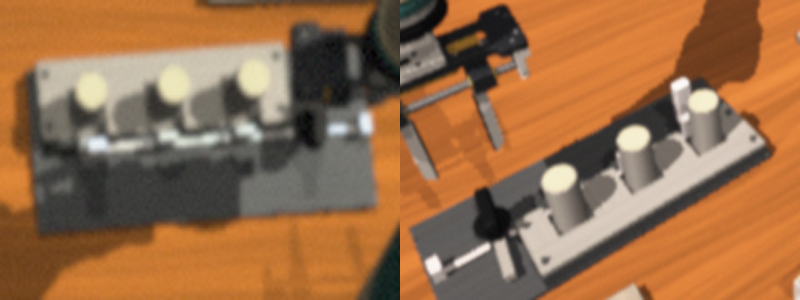

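Emit:
play_rows(
  commands=[
    [0.6,-0.1,0.1,4,0,0,0],
    [0.6,-0.1,0.1,8,0,0,0],
    [0.6,-0.1,0.1,10.2,0,0,0],
    [0.6,-0.1,0.1,10.2,0,0,0],
    [0.05,-0.1,0.1,10.2,0,0,0],
    [0.05,-0.1,0.1,10.2,0,0,0],
    [0.05,-0.1,0.1,10.2,0,0,0],
    [0.05,-0.1,0.1,10.2,0,0,0],
    [0.05,-0.1,0.1,10.2,0,0,0],
    [0.05,-0.1,0.1,10.2,0,0,0],
    [0.05,-0.1,0.1,10.2,0,0,0],
  ],
)

```text
time: 43.6
ee_pos: [0.5894, -0.3038, 0.0668]
orientation: [180.0, 0.0, -179.6]
contact_force: [-1.8, 1.6, 5.8]
finger_gap: 0.0164
finger_force: 24.2
```

Emit:
play_rows(
  commands=[
    [0.05,0,0,0,0,0,9],
    [0.05,0,0,0,0,0,18],
    [0.05,0,0,0,0,0,27],
    [0.05,0,0,0,0,0,36],
    [0.05,0,0,0,0,0,45],
    [0.05,0,0,0,0,0,54],
    [0.05,0,0,0,0,0,63],
    [0.05,0,0,0,0,0,72],
    [0.05,0,0,0,0,0,80],
    [0.05,0,0,0,0,0,87],
    [0.05,0,0,0,0,0,88],
    [0.05,0,0,0,0,0,88],
  ],
)

```text
time: 45.1
ee_pos: [0.5899, -0.3032, 0.0668]
orientation: [180.0, -0.0, 92.5]
contact_force: [-0.4, 2.3, 5.3]
finger_gap: 0.0158
finger_force: 25.0
```

Run:
```python
from h import *
rows(); print(manip.sense()['torque'])
```

```text
pose [ 0.5899 -0.3032  0.0668] [ 1.7997e+02 -4.0000e-02  9.2490e+01] t 45.1 gap 0.0158 F [-0.4  2.3  5.3] q [ 13.  50.  22.  92. -24.  43.  48.] carrier [  -2.6 -164.7]
[0.48421479 0.08179432 0.23321586]
```

Yaw 92.5 means the clamp is about 0. I'll release it and lift clear.

Emit:
play_rows(
  commands=[
    [0.6,0,0,0,0,0,0],
    [0.6,0,0,0,0,0,0],
    [0.6,0,0,0,0,0,0],
    [0.6,0,0,0,0,0,0],
    [0.6,0,0,-5,0,0,0],
    [0.6,0,0,-11,0,0,0],
    [0.6,0,0,-16,0,0,0],
    [0.6,0,-10,-16,0,0,0],
    [0.6,0,-16,-16,0,0,0],
    [0.6,0,-16,-16,0,0,0],
    [0.6,0,-16,-16,0,0,0],
  ],
)

```text
time: 46.48
ee_pos: [0.4266, -0.3113, 0.2271]
orientation: [-180.0, -0.0, 92.2]
contact_force: [-0.8, -0.6, 0.1]
finger_gap: 0.0566
finger_force: 0.0
```

Run:
```python
from h import *
o=tops('h',z=.1)
for n in o: print(n,[(W2C(*w).tolist(),int(s)) for c,w,s in o[n] if -.27<w[1]<.0 and .56<w[0]<.75])
# knob bar: dark pixels near knob, direction on z=.075
im=cv2.imread('pics/hs.png');h=cv2.cvtColor(im,cv2.COLOR_BGR2HSV)[:,:,2]
u=np.array(proj('scene',(.590,-.303,.065)));v,w=np.where(h<45)
P=np.array([W2C(*onz('scene',(a,b),.07)[:2]) for a,b in zip(w,v) if np.hypot(a-u[0],b-u[1])<22])
c,e=P.mean(0),np.linalg.eigh(np.cov(P.T)); print('knob',len(P),c,e[1][:,1],e[0]**.5)
rows()
```

```text
top [([-20.4, 3.5], 27)]
scene [([-6.0, 86.7], 37), ([34.0, 93.8], 129), ([34.6, 0.5], 144), ([34.8, -89.6], 164)]
knob 401 [  12.39276808 -164.02219451] [-0.86936025 -0.49417888] [13.87805302 14.97625448]
pose [ 0.4303 -0.3107  0.2268] [1.7992e+02 2.0000e-02 9.2390e+01] t 46.575 gap 0.0562 F [1.1 0.3 0.7] q [ 14.  28.  28. 106. -17.  49.  53.] carrier [-162.4 -165.5]
```

```bash
python3 -c "
from workcell import manip
print(manip.job_done())"
```

```text
the job is handed in; nothing more can be done
None
```

I loaded all three flasks into the carrier slots, slid the gate shut, turned the clamp back to locked and handed the job in; the verdict wasn't shown. I confirmed the flasks by camera at the end, but judged the final gate and clamp positions from the gripper's readings and didn't re-measure the block, cube or dish.

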